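# Snap the measuring-cell cap into the grain tester

### The arm

A 6-joint arm with a two-finger parallel gripper is mounted at the origin on the work surface. World frame = base frame: x ahead of the robot, y to its left, z up, the work surface at z = 0. Lengths are in m, angles in rad, forces in N, time in s.
With the tool pointing down it reaches from about 0.3 to 0.825 m from the base axis. Payload 5.4 kg.
Tool frame: the origin (TCP) lies at the very end of the fingers, on their centre line; the grasp point (between the pads) lies 19 mm behind it; x points along the fingers, y is the direction in which the jaws open and shut, and the axes are right-handed (so a half turn about x gives the same grasp; the last joint's range is limited). The gripper opens to 92 mm and grips with 3 to 60 N. Pads are 20 mm wide; open, the fingers measure 128 mm over their backs; the gripper's body (75 mm by 189 mm) begins 69 mm behind the grasp point.
Start: joints at [-1.455, 0.158, 1.597, -0, 1.386, -0.21], TCP at [0.184, -0.545, 0.215] pointing down, gripper open.
Joint ranges: [-2.91, 2.91], [-0.94, 2.29], [0.18, 2.7], [-1.29, 4.43], [0.17, 2.64], [-3, 3]. Speed limits (rad/s): [2.57, 2.57, 3.14, 3.14, 3.14, 3.14].

### API

Orientations are given as a unit quaternion [x, y, z, w].
In Python, from station import env, eyes gives the robot as it stands. Calls block until the motion is done:
- env.move_pose(position, orientation): joint-space move of the TCP to a pose.
- env.move_linear(position, ori=None, v=0.15): straight line of the TCP; ori=None keeps the orientation; v is the mean speed in m/s.
- env.move_joints(angles): joint-space move.
- env.move_gripper(opening): opening from 0.0 (shut) to 1.0 (fully open); the grip force is fixed at half the most; returns when the fingers have stopped.
- env.dwell(seconds).
- env.ik(position, orientation): joint angles nearest the present ones, or None.
- env.observe(): the state.
- eyes.snapshot(name): name is "scene" or "side" or "wrist"; returns the picture (420x560x3 uint8, red, green, blue); there is no depth.
- eyes.camera_model(name): a dict with "mtx" (3x3 intrinsics, pixels), "R" (3x3) and "t" (3): a world point X has camera coordinates R X + t; the wrist camera has in their place "tool_from_camera" (4x4, takes a point from camera to tool coordinates, whose origin is the TCP and whose axes are the tool frame's). Camera axes: x right, y down, z forward; pixel columns grow to the right and rows downward; lengths in m; the calibration is good to about 2 mm. A picture is of the moment at which its call begins: read the wrist's pose just before it. camera_model takes no time and is no camera call.
A pose or a line that the arm cannot do raises env.Unreachable and nothing moves.
- env.hand_in(): hands the job in, once; it reports no verdict.
The state is a dict: "t": time; "joints": joint angles; "dq": joint speeds; "joint_torque": joint torques, N m; "tcp_pos": TCP position; "eef_rot": TCP orientation; "contact_force": force on the tool from outside, world axes, zero at the start; "torque": the same for the moment, N m; "width": opening from 0.0 (shut) to 1.0 (fully open).
Only numpy, scipy, OpenCV 4.12 (cv2) and the standard library are available. Lean on these libraries where they do the work, as an engineer would, in place of code of your own. Each camera call takes 0.05 s, during which the arm holds its last target. There are 200 camera calls.

### The job

The orange cap is set loosely in the well of the white grain tester: take the green-footed hand pusher from its steel dish and press the cap straight down with it until it snaps in and stays down, level, when you let go. The cell underneath is delicate, so never press on the cap with more than 15 N and never touch the cap with the gripper. Then stand the pusher upright in its dish again and leave the other things on the bench where they are.

Things in the scene. Friction and masses are not known exactly. Their poses are not given: they have to be found in the camera images.
- tester: fixed white grain tester with a blue band, 220 x 200 mm, flat deck 90 mm above the bench. Origin on the bench under the axis of its measuring well; z up, x from front to back: it reaches 80 mm in front of the well (-x) and 140 mm behind, 100 mm to each side. At its back edge a grey hood with a screen, 60 mm deep, stands 28 mm above the deck.
- well (a point): axis of the well (round hole, 62 mm diameter, black bezel) at deck level, z up. In it: a weak spring plate that carries the cap, three sprung catches, and a hard rubber stop (15 N per mm) 2 mm below where the catches close. The catches' depth differs from tester to tester, unknown: the cap goes down 10 to 33 mm before it clicks. Force: 1 to 4 N, then 5 to 9 N at the catches, a drop, then the stop.
- cap_top (a point): centre of the flat top of the orange cap; z up its axis. 50 mm high: black flange, 60 mm diameter, 8 mm thick, at the bottom (in the well), orange head of 44 mm diameter above. Loose, its top stands 40.5 mm above the deck; snapped in, 7 to 30 mm. Released before it is caught, it rises back to 40.5 mm; caught, it stays down, held near the stop.
- pusher_mid (a point): point on the axis of the upright hand pusher, 60 mm above the underside of its foot; z up. 112 mm high, about 130 g: flat green foot of 40 mm diameter, 12 mm high; aluminium handle of 24 mm diameter from 12 to 100 mm; green knob of 32 mm diameter on top. Grip the handle firmly (about 40 N) so that it does not slide while pressing.
- dish_floor (a point): centre of the inner floor (4 mm above the bench) of the pusher's fixed round steel dish, in which the pusher stands at the start; inner diameter 60 mm, outer 68 mm, rim 14 mm above the bench. The dish may be on the left or on the right of the tester.
- spare_top (a point): centre of the top of a spare blue-headed cap, same shape as the orange one, lying in a fixed grey tray (90 mm square, 14 mm high) on the other side of the tester from the dish. Bystander: leave it.
- jar: amber jar with a white lid, 60 mm diameter, 85 mm high; origin at the centre of its underside. Bystander.
- cup: small open clear cup, 72 mm diameter, 50 mm high; origin at the centre of its underside. Bystander.
- marker: red marker pen, 12 mm thick, 130 mm long, lying on the bench near the robot. Bystander.
- scoop: spoon-like sample scoop lying on the bench near the robot. Bystander.

How it is judged:
By the outcome, as a careful person would: the job done as asked, in the order asked, and still so for the second after the job is handed in, with the robot touching nothing.
It also fails if it takes over 50 s, if anything falls off the work surface, if the arm or the gripper's body presses on something with over 40 N, if the wrist force passes 120 N, or if a joint passes its speed limit or range.

## Working session

There is one attempt and no reset: what is moved stays moved. The work goes in short steps, each a Python script; the robot and the scene stay as the last script left them, time stands still between calls to the robot, and variables do not carry over. Pictures are saved under pics/ and viewed, about 8 in all and at most 12, crops included, and the job is handed in when it is done.

```bash
ls; mkdir -p pics; python3 - <<'E'
from station import env,eyes
import cv2,numpy as np
for n in("scene","side"):
    im=eyes.snapshot(n); cv2.imwrite(f"pics/{n}0.png",im[...,::-1])
    m=eyes.camera_model(n); print(n,m["mtx"].round(1).tolist(),(-m["R"].T@m["t"]).round(3),m["R"].round(3).tolist())
print(eyes.camera_model("wrist"))
o=env.observe();print(o)
E
```

```text
pics
scene [[432.0, 0.0, 282.0], [0.0, 432.0, 211.6], [0.0, 0.0, 1.0]] [ 0.89  -0.625  1.246] [[0.808, 0.589, 0.012], [0.5, -0.675, -0.542], [-0.311, 0.444, -0.84]]
side [[513.5, 0.0, 282.0], [0.0, 513.5, 206.5], [0.0, 0.0, 1.0]] [-0.297  0.9    0.783] [[-0.748, -0.664, 0.015], [-0.338, 0.361, -0.869], [0.571, -0.655, -0.494]]
{'mtx': array([[314.59215158,   0.        , 275.57334652],
       [  0.        , 314.59215158, 208.12024806],
       [  0.        ,   0.        ,   1.        ]]), 'tool_from_camera': array([[-1.07482766e-03, -2.36510556e-01,  9.71628325e-01,
        -1.70646001e-01],
       [ 9.99999306e-01,  2.14323797e-04,  1.15838199e-03,
         1.31311795e-05],
       [-4.82212641e-04,  9.71628896e-01,  2.36510161e-01,
        -6.53872043e-02],
       [ 0.00000000e+00,  0.00000000e+00,  0.00000000e+00,
         1.00000000e+00]])}
{'t': 0.1, 'joints': array([-1.45506648e+00,  1.58979396e-01,  1.59812561e+00,  1.93095117e-05,
        1.38622622e+00, -2.10099602e-01]), 'dq': array([-0.00056274, -0.00155244, -0.00271161,  0.00128596,  0.00066984,
        0.00064298]), 'joint_torque': array([ 3.71014958e-04, -3.86504138e+01, -3.22959745e+01,  7.03811226e-02,
        3.39681096e-02, -4.30802743e-05]), 'tcp_pos': array([ 0.18397176, -0.54415955,  0.21371145]), 'eef_rot': array([ 0.69777942,  0.11530159, -0.69770803,  0.11407423]), 'contact_force': array([0.23712888, 0.83729338, 0.19250376]), 'torque': array([-0.02791377, -0.03586905, -0.01790547]), 'width': 1.0015210123013099}
```

View pics/scene0.png

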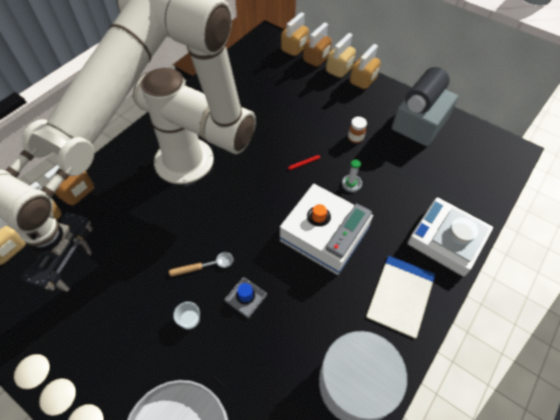

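View pics/side0.png

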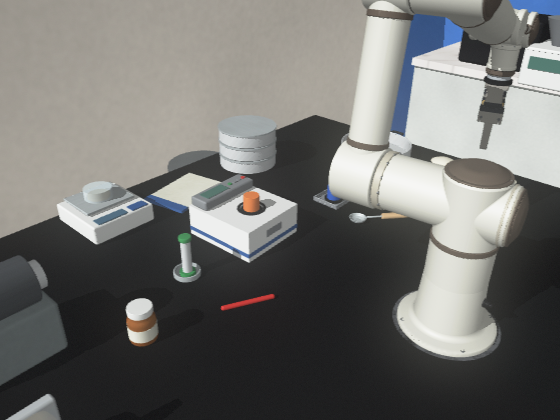

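The scene view shows the pusher knob at (355,163), its dish at (352,184), and the cap top at (319,211). In the side view the knob is at (184,238), the dish at (187,272), and the cap top at (251,195). The jar is left of the dish, and the marker is in front of it.

```bash
cat > h.py <<'E'
from station import env,eyes
import cv2,numpy as np
from scipy.spatial.transform import Rotation as Rn
def cam(n):
    m=eyes.camera_model(n)
    if n!="wrist": return m["mtx"],m["R"],m["t"]
    o=env.observe(); T=np.eye(4);T[:3,:3]=Rn.from_quat(o["eef_rot"]).as_matrix();T[:3,3]=o["tcp_pos"]
    W=np.linalg.inv(T@m["tool_from_camera"]); return m["mtx"],W[:3,:3],W[:3,3]
def tri(c1,p1,c2,p2):
    P=[c[0]@np.c_[c[1],c[2]] for c in(c1,c2)]
    X=cv2.triangulatePoints(P[0],P[1],np.array(p1,float),np.array(p2,float)).ravel();return X[:3]/X[3]
def onz(c,p,z):
    d=c[1].T@np.linalg.solve(c[0],[*p,1.]);o=-c[1].T@c[2];return o+d*(z-o[2])/d[2]
def proj(c,X):
    q=c[0]@(c[1]@np.array(X,float)+c[2]);return q[:2]/q[2]
E
python3 - <<'E'
from h import *
s,d=cam("scene"),cam("side")
for n,a,b,z in[("knob",(355,163),(184,238),.116),("dish",(352,184),(187,272),.01),("cap",(319,210),(251,195),.1305),("jar",(359,123),(140,307),.085)]:
    print(n,tri(s,a,d,b).round(3),onz(s,a,z).round(3),onz(d,b,z).round(3))
for n,p,z in[("marker",(289,167),.006),("marker",(320,156),.006),("deckL",(315,187),.09),("deckF",(282,229),.09),("deckB",(372,212),.09)]:print(n,onz(s,p,z).round(3))
E
```

```text
knob [0.551 0.281 0.11 ] [0.553 0.277 0.116] [0.543 0.286 0.116]
dish [0.56  0.276 0.003] [0.563 0.272 0.01 ] [0.551 0.282 0.01 ]
cap [0.563 0.04  0.127] [0.564 0.038 0.131] [0.559 0.045 0.131]
jar [0.455 0.478 0.079] [0.458 0.474 0.085] [0.446 0.481 0.085]
marker [0.336 0.203 0.006]
marker [0.398 0.315 0.006]
deckL [0.491 0.13  0.09 ]
deckF [ 0.499 -0.065  0.09 ]
deckB [0.693 0.156 0.09 ]
```

```bash
cat >> h.py <<'E'
Q=Rn.from_matrix(np.array([[0,0,1],[0,1,0],[-1,0,0]],float)).as_quat()
E
python3 - <<'E'
from h import *
print(Q,env.ik([.555,.278,.22],Q),env.ik([.562,.041,.22],Q))
env.move_pose([.52,.16,.30],Q)
env.dwell(.2)
im=eyes.snapshot("wrist");cv2.imwrite("pics/w1.png",im[...,::-1]);c=cam("wrist")
for X in[(.555,.278,.116),(.555,.278,.004),(.562,.041,.1305)]:print(proj(c,X).round(1))
o=env.observe();print(o["t"],o["tcp_pos"],o["joints"].round(2),o["contact_force"])
E
```

```text
[0.         0.70710678 0.         0.70710678] [ 2.69987459e-01  2.71907221e-01  1.45421728e+00 -4.44089210e-16
  1.41546815e+00 -1.30080887e+00] [-1.41594221e-01  1.24987163e-01  1.62328350e+00 -4.44089210e-16
  1.39332199e+00 -1.71239055e+00]
[377.1 220.7]
[354.  200.4]
[171.3 230.2]
3.1167 [0.52010118 0.15967602 0.2999535 ] [ 0.08  0.03  1.56 -0.    1.54 -1.49] [ 0.61831596  0.27551468 -0.15785635]
```

View pics/w1.png

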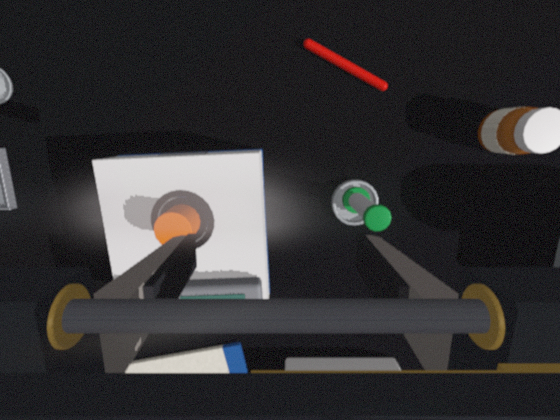

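The wrist view has the knob at (377,218), the dish ring centred near (355,203), and the cap top near (177,229), partly hidden by a finger. I'll refine these numerically and grasp.

```bash
python3 - <<'E'
from h import *
im=cv2.imread("pics/w1.png");c=cam("wrist")
h=cv2.cvtColor(im,cv2.COLOR_BGR2HSV)
g=cv2.inRange(h,(45,120,50),(80,255,255));n,l,s,ce=cv2.connectedComponentsWithStats(g)
for i in range(1,n):
    if s[i,4]>100:print(s[i],ce[i],onz(c,ce[i],.116))
o=cv2.inRange(h,(5,150,200),(20,255,255));n,l,s,ce=cv2.connectedComponentsWithStats(o)
for i in range(1,n):
    if s[i,4]>100:print('o',s[i],ce[i],onz(c,ce[i],.1305))
# dish outer ring edges estimate
print("dish",onz(c,(355,203),.014), "well",onz(c,(182,219),.09))
print("deckcorners",[onz(c,p,.09).round(3) for p in((95,158),(262,151),(268,298))])
E
```

```text
[343 187  27  26 219] [352.88584475 196.77625571] [0.52637503 0.24799289 0.116     ]
[364 204  28  28 607] [377.38056013 217.72487644] [0.55134373 0.27804987 0.116     ]
o [155 228  37  16 271] [169.20664207 233.73062731] [0.56622129 0.03832914 0.1305    ]
dish [0.55678024 0.27713607 0.014     ] well [0.56021136 0.04153272 0.09      ]
deckcorners [array([ 0.484, -0.057,  0.09 ]), array([0.476, 0.143, 0.09 ]), array([0.67 , 0.149, 0.09 ])]
```

```bash
python3 - <<'E'
from h import *
def knob(tag):
    im=eyes.snapshot("wrist")[...,::-1];c=cam("wrist");cv2.imwrite(f"pics/{tag}.png",im)
    g=cv2.inRange(cv2.cvtColor(im,cv2.COLOR_BGR2HSV),(45,120,50),(80,255,255));n,l,s,ce=cv2.connectedComponentsWithStats(g)
    i=1+np.argmax(s[1:,4]);print(s[i],ce[i]);return onz(c,ce[i],.116)
env.move_pose([.552,.278,.19],Q);env.dwell(.15)
k=knob("w2");print(k)
if np.hypot(k[0]-.552,k[1]-.278)<.008:
    x,y=k[0],k[1]
    env.move_linear([x,y,.046],v=.12);print(env.observe()["contact_force"])
    env.move_gripper(0.0);o=env.observe();print(o["width"]*92,o["tcp_pos"],o["contact_force"],o["t"])
E
```

```text
[ 260  174   38   59 1495] [277.96053512 206.59464883]
[0.54566722 0.27867282 0.116     ]
[-0.59098786  0.49917434  0.12950294]
30.01800505423541 [0.54566203 0.27868886 0.04598618] [0.03515332 0.41323657 0.42035583] 6.3417
```

```bash
python3 - <<'E'
from h import *
env.dwell(.2);o=env.observe();print(o["width"]*92,o["contact_force"],o["torque"])
im=eyes.snapshot("wrist")[...,::-1];a=eyes.snapshot("side")[...,::-1]
p=proj(cam("side"),(.55,.278,.06)).astype(int);print(p)
a=cv2.resize(a[p[1]-60:p[1]+60,p[0]-60:p[0]+60],(420,420),interpolation=cv2.INTER_CUBIC)
cv2.imwrite("pics/w3.png",np.hstack([im[:,100:460],a]))
E
```

```text
29.839022196966493 [0.44722802 0.51489621 0.30453934] [ 0.10317818 -0.16070079 -0.02772348]
[186 254]
```

View pics/w3.png

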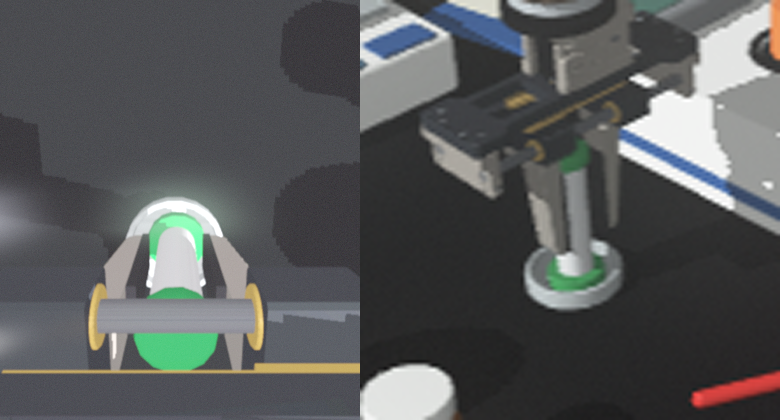

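```bash
python3 - <<'E'
from h import *
env.move_gripper(.6)
c=cam("wrist")
# pose of picture w2: TCP (.552,.278,.19), orientation Q
m=eyes.camera_model("wrist");T=np.eye(4);T[:3,:3]=Rn.from_quat(Q).as_matrix();T[:3,3]=[.552,.278,.19]
W=np.linalg.inv(T@m["tool_from_camera"]);k=onz((m["mtx"],W[:3,:3],W[:3,3]),(279,214),.116);print(k)
x=(k[0]+.552)/2
env.move_linear([x,.2787,.046],v=.05);env.move_gripper(0.0);env.dwell(.2)
o=env.observe();print(o["width"]*92,o["tcp_pos"],o["t"],o["contact_force"])
env.move_linear([x,.2787,.076],v=.08);env.dwell(.2);o=env.observe();print(o["width"]*92,o["t"],o["contact_force"],o["torque"])
a=eyes.snapshot("side")[...,::-1]
p=proj(cam("side"),(.55,.278,.08)).astype(int)
cv2.imwrite("pics/s4.png",cv2.resize(a[p[1]-60:p[1]+60,p[0]-60:p[0]+60],(480,480),interpolation=cv2.INTER_CUBIC))
E
```

```text
[0.5498143 0.2803097 0.116    ]
30.624005856972552 [0.5508898  0.27871009 0.04600066] 8.15 [ 0.07647159  0.55117894 -0.47800244]
30.363904436998126 8.875 [-0.25403306 -1.09686007 -0.77503148] [ 0.0458923  -0.10674465  0.06015016]
```

View pics/s4.png

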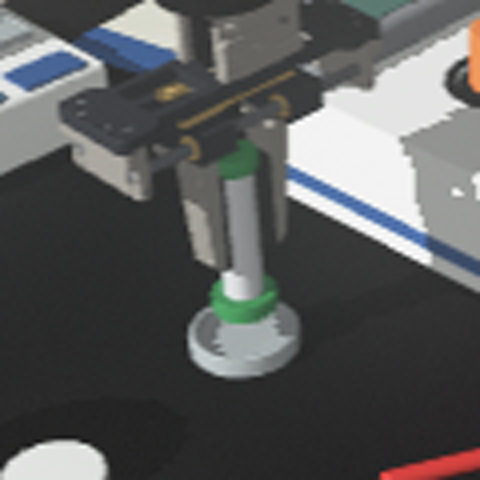

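```bash
python3 - <<'E'
from h import *
env.move_linear([.551,.2787,.27],v=.2)
env.move_linear([.61,.041,.27],v=.25);env.dwell(.2)
im=eyes.snapshot("wrist")[...,::-1].copy();c=cam("wrist")
o=cv2.inRange(cv2.cvtColor(im,cv2.COLOR_BGR2HSV),(3,150,120),(22,255,255));n,l,s,ce=cv2.connectedComponentsWithStats(o)
for i in range(1,n):
    if s[i,4]>100:print(s[i],ce[i],onz(c,ce[i],.1305))
cv2.imwrite("pics/w5.png",im)
o=env.observe();print(o["width"]*92,o["tcp_pos"],o["t"],o["contact_force"],o["torque"])
print(proj(c,(.56,.041,.1305)),proj(c,(.56,.041,.09)))
E
```

```text
[ 254  128   46   46 1647] [276.25318761 150.90103218] [0.56157191 0.04203246 0.1305    ]
30.230236408844174 [0.60987106 0.04196376 0.27010455] 11.425 [ 1.1993784  -0.77491706 -1.73589931] [ 0.03113879 -0.16869464 -0.02569332]
[275.19346792 149.25601252] [275.27336016 147.22785563]
```

View pics/w5.png

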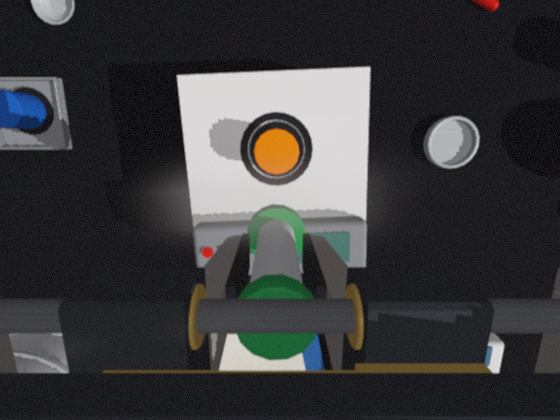

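The cap disc is cleanly visible at (276,151), which puts it at (0.5616, 0.042). The pusher is held upright, with the foot around (276,205–265). Before pressing I'll check where the foot sits relative to the TCP.

```bash
python3 - <<'E'
from h import *
c=cam("wrist");t=env.observe()["tcp_pos"];print(t)
for dx in(-.004,0,.004):
    print(dx,"foot front top/bot edge",proj(c,(t[0]+dx-.02,t[1],t[2]-.030)).round(1),proj(c,(t[0]+dx-.02,t[1],t[2]-.042)).round(1),"knob back",proj(c,(t[0]+dx+.016,t[1],t[2]+.070)).round(1),"knob front",proj(c,(t[0]+dx-.016,t[1],t[2]+.070)).round(1))
E
```

```text
[0.60987106 0.04196376 0.27010455]
-0.004 foot front top/bot edge [276.2 198.8] [276.2 195.2] knob back [276.3 350.2] knob front [276.5 270.2]
0 foot front top/bot edge [276.2 204.8] [276.2 200.9] knob back [276.3 359.5] knob front [276.5 280.9]
0.004 foot front top/bot edge [276.2 210.7] [276.2 206.5] knob back [276.3 368.6] knob front [276.5 291.3]
```

```bash
cat > press.py <<'E'
from h import *
import sys
X,Y=.560,.042
def F(n=4):
    v=[]
    for _ in range(n): env.dwell(.01);v.append(env.observe()["contact_force"][2])
    return np.mean(v)
env.move_linear([X,Y,.20],v=.2);env.move_linear([X,Y,.179],v=.06);env.dwell(.2)
F0=F(10);z0=.1725;z=.1765;seen=False;fm=0;log=[];why="depth"
print("tare",F0,env.observe()["t"])
while z>z0-.0365:
    d=z0-z
    z-=.001 if d<.008 else .0004
    env.move_linear([X,Y,z],v=.02); f=F()-F0
    log.append((round((z0-z)*1e3,1),round(f,1)))
    if f>11: why="hard";break
    if not seen:
        fm=max(fm,f)
        if d>.008 and fm>4.5 and f<fm-2: seen=True;fd=f;zd=z
    else:
        fd=min(fd,f)
        if f>fd+4: why="stop after click";break
    if env.observe()["t"]>36: why="time";break
o=env.observe();print(why,seen,o["t"],o["tcp_pos"],o["width"]*92,o["torque"]);print(log)
E
python3 press.py
```

```text
tare -1.5001133796187378 12.7917
stop after click True 31.2833 [0.56034473 0.0419989  0.14380644] 30.42994016567811 [ 0.05969064 -0.02557584 -0.03220512]
[(-3.0, np.float64(-0.0)), (-2.0, np.float64(-0.6)), (-1.0, np.float64(-0.1)), (0.0, np.float64(0.0)), (1.0, np.float64(0.4)), (2.0, np.float64(0.4)), (3.0, np.float64(0.8)), (4.0, np.float64(0.1)), (5.0, np.float64(0.8)), (6.0, np.float64(0.7)), (7.0, np.float64(0.7)), (8.0, np.float64(0.8)), (8.4, np.float64(1.0)), (8.8, np.float64(0.7)), (9.2, np.float64(0.7)), (9.6, np.float64(0.6)), (10.0, np.float64(0.8)), (10.4, np.float64(0.4)), (10.8, np.float64(1.2)), (11.2, np.float64(0.9)), (11.6, np.float64(0.7)), (12.0, np.float64(1.0)), (12.4, np.float64(0.9)), (12.8, np.float64(1.3)), (13.2, np.float64(1.3)), (13.6, np.float64(1.0)), (14.0, np.float64(1.5)), (14.4, np.float64(1.5)), (14.8, np.float64(1.0)), (15.2, np.float64(0.9)), (15.6, np.float64(1.2)), (16.0, np.float64(1.1)), (16.4, np.float64(1.5)), (16.8, np.float64(1.6)), (17.2, np.float64(1.8)), (17.6, np.float64(1.4)), (18.0, np.float64(1.2)), (18.4, np.float64(1.7)), (18.8, np.float64(1.5)), (19.2, np.float64(1.4)), (19.6, np.float64(1.5)), (20.0, np.float64(1.6)), (20.4, np.float64(2.9)), (20.8, np.float64(4.8)), (21.2, np.float64(4.5)), (21.6, np.float64(5.1)), (22.0, np.float64(5.4)), (22.4, np.float64(5.2)), (22.8, np.float64(5.3)), (23.2, np.float64(5.4)), (23.6, np.float64(5.1)), (24.0, np.float64(3.1)), (24.4, np.float64(3.2)), (24.8, np.float64(4.6)), (25.2, np.float64(4.4)), (25.6, np.float64(2.2)), (26.0, np.float64(1.3)), (26.4, np.float64(0.2)), (26.8, np.float64(-0.0)), (27.2, np.float64(0.1)), (27.6, np.float64(-0.1)), (28.0, np.float64(0.1)), (28.4, np.float64(-0.5)), (28.8, np.float64(1.3)), (29.2, np.float64(4.2))]
```

The catches gave way at about 26 mm with a peak near 5.4 N, then the force dropped, and the stop was felt at about 29 mm. Next I'll lift off and check the cap.

```bash
python3 - <<'E'
from h import *
env.move_linear([.560,.042,.20],v=.08)
env.move_linear([.60,.042,.27],v=.2)
env.dwell(.15)
im=eyes.snapshot("wrist")[...,::-1].copy();c=cam("wrist")
o=cv2.inRange(cv2.cvtColor(im,cv2.COLOR_BGR2HSV),(3,150,90),(22,255,255));n,l,s,ce=cv2.connectedComponentsWithStats(o)
for i in range(1,n):
    if s[i,4]>100:print("wrist",s[i],ce[i],onz(c,ce[i],.102))
a=eyes.snapshot("side")[...,::-1]
p=proj(cam("side"),(.56,.042,.11)).astype(int);q=proj(cam("side"),(.6,.042,.23)).astype(int);print(p,q)
a=a[p[1]-70:p[1]+40,p[0]-55:p[0]+55]
cv2.imwrite("pics/w6.png",np.hstack([im[:,100:460],cv2.resize(a,(420,420),interpolation=cv2.INTER_CUBIC)]))
t=env.observe();print(t["t"],t["tcp_pos"],t["width"]*92)
for dx in(-.004,0,.004):
  for dz in (-.042,-.036): print(dx,dz,proj(c,(t["tcp_pos"][0]+dx-.02,t["tcp_pos"][1],t["tcp_pos"][2]+dz)).round(1))
E
```

```text
wrist [ 254  140   43   42 1386] [274.8968254  160.40692641] [0.56134101 0.04095104 0.102     ]
wrist [190 285  13  31 109] [194.77981651 299.1559633 ] [ 0.7243689  -0.05388574  0.102     ]
wrist [348 285  15  34 112] [356.47321429 301.08928571] [0.72673151 0.13763706 0.102     ]
wrist [356 364 132   8 652] [421.64110429 367.71319018] [0.81908617 0.22490017 0.102     ]
[251 201] [240 156]
32.9417 [0.59892824 0.04214175 0.26846701] 30.199492294917448
-0.004 -0.042 [276.1 195.8]
-0.004 -0.036 [276.1 197.6]
0 -0.042 [276.1 201.5]
0 -0.036 [276.1 203.4]
0.004 -0.042 [276.1 207.1]
0.004 -0.036 [276.1 209.2]
```

View pics/w6.png

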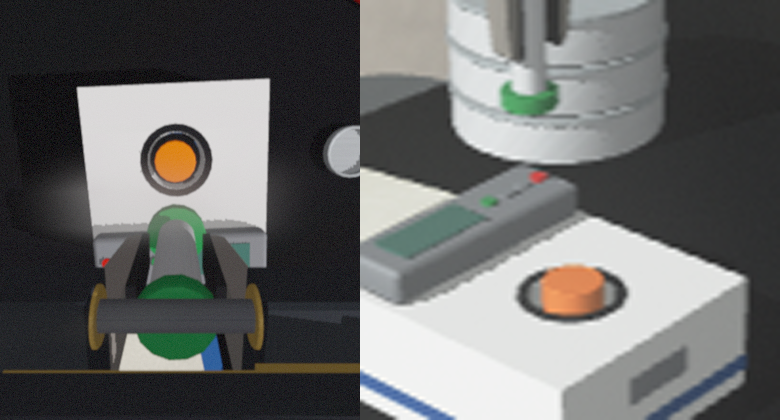

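The cap stays down and level: its disc is at (275,160) in the wrist view, and the side view shows only a short head above the deck. The foot hasn't slid, so I'll put the pusher back at the pose I grasped it from.

```bash
python3 - <<'E'
from h import *
X,Y=.552,.2787
env.move_linear([.552,.2787,.25],v=.25);env.move_linear([X,Y,.06],v=.15);env.dwell(.1)
f0=np.mean([env.observe()["contact_force"][2] for _ in range(3)])
z=.0495
env.move_linear([X,Y,z],v=.05)
while z>.0435:
    env.dwell(.03);f=env.observe()["contact_force"][2]-f0
    if f>2.5: break
    z-=.0007;env.move_linear([X,Y,z],v=.03)
print("touch",z,f)
env.move_gripper(.6);env.dwell(.1)
env.move_linear([X,Y,.19],v=.15);env.dwell(.2)
im=eyes.snapshot("wrist")[...,::-1];a=eyes.snapshot("side")[...,::-1]
p=proj(cam("side"),(.555,.2,.06)).astype(int)
a=a[p[1]-80:p[1]+60,p[0]-70:p[0]+70]
cv2.imwrite("pics/w7.png",np.hstack([im[:,100:460],cv2.resize(a,(420,420),interpolation=cv2.INTER_CUBIC)]))
o=env.observe();print(o["t"],o["contact_force"],o["width"])
E
```

```text
touch 0.04530000000000001 4.620567493892802
39.725 [-0.21985286  0.1979046  -0.2651297 ] 0.5997774100543909
```

View pics/w7.png

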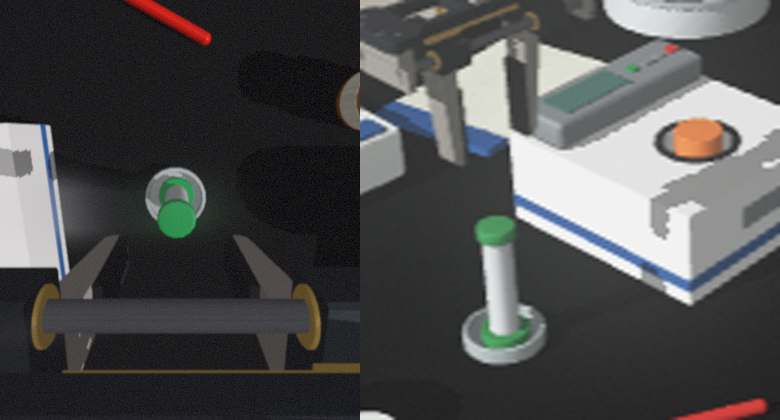

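The pusher stands upright inside its dish, with the knob at (177,218) in the left panel. The cap is still down and level, and the gripper is clear, so I'm handing in.

```bash
python3 -c "
from station import env
env.hand_in()"
```

```text
the job is handed in; nothing more can be done
```

The orange cap is snapped in, level and staying down, and the pusher is standing upright in its dish again. I handed the job in at about 40 s of robot time.

- **Press:** The catches gave way at about 26 mm with a peak of about 5.4 N. The force then fell to about 0 N, and the stop was felt at about 29 mm. The highest press force I sampled was 5.4 N. Readings were averaged over four samples and noisy by about 0.5 N.
- **After release:** Pictures taken after lifting off, and again after putting the pusher back, show the cap still down and level.
- **Pusher:** The final picture shows it upright inside its dish, with the gripper open and clear. It touched down at about 4.6 N. The marker lies in view beside it. I did not re-check the jar, cup, scoop or spare cap in a final full picture, but the arm did not go near them.
- **Readings that disagreed:** The gripper showed about 30 mm on the 24 mm handle. I re-gripped about 5 mm further in x because the first grip was off-centre, and the reading was the same. The pictures showed a firm hold and no slip. The pusher may have been held with a tilt of about 2°, which made no visible difference.

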